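Set the fume damper and start the extraction

ROBOT

A 6-joint arm with a two-finger parallel gripper is mounted at the origin on the work surface. World frame = base frame: x ahead of the robot, y to its left, z up, the work surface at z = 0. Lengths are in m, angles in rad, forces in N, time in s.
With the tool pointing down it reaches from about 0.325 to 0.9 m from the base axis. Payload 6.1 kg.
Tool frame: the origin (TCP) lies midway between the tips of the shut fingers; the grasp point (between the pads) lies 19 mm behind it; z points along the fingers, y is the direction in which the jaws open and shut (so a half turn about z gives the same grasp; the last joint's range is limited). The gripper opens to 87 mm and grips with 3 to 60 N. Pads are 19 mm wide; open, the fingers measure 117 mm over their backs; the gripper's body (75 mm by 190 mm) begins 51 mm behind the grasp point.
Start: joints at [1.177, 0.22, 1.526, -0, 1.395, -0.126], TCP at [0.165, 0.603, 0.223] pointing down, gripper open.
Joint ranges: [-2.98, 2.98], [-0.91, 2.08], [0.09, 2.57], [-1.24, 4.39], [0.2, 2.65], [-2.68, 2.68]. Speed limits (rad/s): [2.57, 2.57, 3.01, 3.14, 3.14, 3.14].

INTERFACE

Orientations are given as a unit quaternion [w, x, y, z].
In Python, from station import sense, grab_frame, calibration, job_done gives the robot as it stands.
- The arm moves only by the shell command python3 -m inch 'ROWS' [FORCE]. ROWS is JSON, a list of rows, each an object of numbers: "x", "y", "z": the shift along the tool's x, y, z scaled (see below); "wx", "wy", "wz": the turn, a rotation vector about the tool's x, y, z scaled (see below); "claw": the gripper's target within -1 to 1 (shut at 1, half-way at 0, fully open at -1). In form: [{"x": .., "y": .., "z": .., "wx": .., "wy": .., "wz": .., "claw": ..}, ...]. A call has 1 to 20 rows; each row shifts and turns the commanded pose from where the row before left it, along the tool's axes as they then stand; what a row does not reach is not made up. The controller multiplies each number of a shift by 0.05 m and each number of a turn by 4 degrees. A row lasts 1/8 s, in which the tool goes at most 62.5 mm and 10.7 degrees, less where a joint would pass 70% of its speed; a pose out of reach is approached as far as the arm can. A call with a number of a shift or a turn outside -1 to 1 is refused whole. A call with a gripper value outside its range is refused whole. The fingers move at their own pace and stop on an object; FORCE is the grip in N (left out, the last holds). Time passes only in rows, so rows that do not move let the fingers close. It gives the time, the measured TCP pose, the force and the opening at its end, in the units of the state.
- sense(): the state, without advancing time (a new reading comes with each control period).
- grab_frame(name): name is "scene" or "top"; returns the picture (400x640x3 uint8, red, green, blue); there is no depth.
- calibration(name): a dict with "K" (3x3 intrinsics, pixels), "rvec" (rotation vector, rad) and "tvec" (3), from world to camera coordinates, as OpenCV has them. Camera axes: x right, y down, z forward; pixel columns grow to the right and rows downward; lengths in m; the calibration is good to about 2 mm. A picture is of the moment at which its call begins. calibration takes no time and is no camera call.
- job_done(): hands the job in, once; it reports no verdict.
The state is a dict: "clock": time; "joint_positions": joint angles; "qvel": joint speeds; "effort": joint torques, N m; "ee_pos": TCP position; "ee_rot": TCP orientation; "ft_force": force on the tool from outside, world axes, zero at the start; "torque": the same for the moment, N m; "width": opening from 0.0 (shut) to 1.0 (fully open).
Only numpy, scipy, OpenCV 4.12 (cv2) and the standard library are available. Lean on these libraries where they do the work, as an engineer would, in place of code of your own. Each camera call takes 0.05 s, during which the arm holds its last target.

TASK

Open the bench's fume extraction for the next weld: with the fingertips, gently push the damper's lever round by the side of its upright knob until its pointer stands on the one long mark of the scale, then press the low flat start button all the way down, let it spring back up, and take the hand away. Only push: do not pinch the knob or drag it from above, leave the mushroom-shaped stop button unpressed, and leave the things lying about where they are.

Things in the scene. Friction and masses are not known exactly. Their poses are not given: they have to be found in the camera images.
- damper: The damper: grey housing on a foot 220 mm square, fixed to the bench, carrying the dark steel ring (176 mm across, top 62 mm above the bench) and its lever; it stands in another place and is turned differently each time. Origin: on the turning axis, at the bench; z up, +x along the lever at joint value 0
- scale: Aluminium scale disc, 310 mm across, 5 mm thick, level and fixed round the damper's ring. Origin: on the ring's upright turning axis, at the disc's underside 44 mm above the bench. +x runs from the axis along the one long black mark (radius 97 to 152 mm, 4.5 mm wide), z up. The other marks are short (10 mm, at the rim), one each 10 degrees
- mark_end (a point): Outer end of the long mark, on the scale's top face, 152 mm from the turning axis; axes as scale
- knob_mid (a point): Half-way up the lever's upright black knob, a round post 20 mm in diameter, foot 59 mm and top 109 mm above the bench, 118 mm from the turning axis; this point is 84 mm above the bench. +x points outward along the lever, z up. The lever's flat steel arm, 16 mm wide, lies below it. Pushing the knob takes about 3 N; the lever stays where left
- pointer (a point): Tip of the lever's pointer nose (4 mm wide), 141 mm from the turning axis, 55 mm above the bench, straight outward of the knob; +x axis points outward along the lever
- lever (a joint): Lever angle in rad, growing anticlockwise seen from above, stops at -1.15 and 1.15. The scale is set separately, so the long mark has no fixed value here. At the start the lever stands 0.4 to 1.6 rad clockwise of the long mark: push it anticlockwise
- start_top (a point): Centre of the top face of the low flat start button: black disc 36 mm in diameter, 12 mm tall, on a grey box 70 x 70 mm and 50 mm high; its top is 62 mm above the bench when up
- start (a joint): Travel of the start button in m: 0 up, 0.006 fully pressed; it springs back; fully down takes about 4.5 N
- stop_top (a point): Centre of the top of the mushroom-shaped stop button: black domed head 48 mm in diameter on a thin neck, top 79 mm above the bench, on a grey box like the start button's. Not to be pressed. The two boxes may stand in each other's place
- stop (a joint): Travel of the stop button in m: 0 up, 0.006 pressed
- tin: Bystander: loose metal can, 68 mm in diameter, 100 mm tall; origin at the centre of its underside
- hammer: Bystander: loose hammer with wooden handle, 260 mm long, lying on the bench beyond the damper; origin on its underside, x along the handle towards the head
- nozzle: Bystander: loose copper welding nozzle, 24 mm in diameter, 65 mm tall, standing; origin at the centre of its underside
- angle: Bystander: loose offcut of steel angle, 90 x 45 mm, 45 mm tall; origin at the centre of its underside
Mind the look-alikes: they are no part of the job. What is shaped like the part that bears start_top but yellow is not meant.

How it is judged:
On the way, in this order (a step that is already met when the one before it is completed fails the run):
1. the lever's pointer stands still on the long mark (angle between the x axis of pointer and the x axis of scale, either way round below 0.05 rad and velocity of joint lever between -0.03 and 0.03 rad/s), for 0.4 s.
2. the start button is pressed all the way down (value of joint start above 0.0045 m), for 0.05 s.
At the end, for the whole second after the job is handed in: The pointer rests within 0.05 rad (about 7 mm at the pointer) of the long mark, the start button was pressed more than 4.5 mm down after that and is up again (less than 2 mm down), the stop button is up (all of step 1 and value of joint each of start, stop below 0.002 m); the robot touches nothing.
It fails at once if the knob is pinched between the fingers or dragged from above (grasp point within 9 mm of the knob's axis, while touching it) (horizontal distance between the grasp point and knob_mid below 0.009 m and contact force between the fingers and damper above 1 N).
It fails at once if the damper or its lever is pushed or squeezed with more than 40 N (contact force between the fingers and damper above 40 N).
It fails at once if the stop button is pressed more than 3 mm (value of joint stop above 0.003 m).
It fails at once if a bystander is moved more than 30 mm or lifted (distance of any of tin, hammer, nozzle, angle from where it was at the start of the episode above 0.03 m).
It also fails if it takes over 51 s, if anything falls off the work surface, if the arm or the gripper's body presses on something with over 40 N, if the wrist force passes 120 N, or if a joint passes its speed limit or range.

## Working session

There is one attempt and no reset: what is moved stays moved. The work goes in short steps, Python scripts to look and compute and a shell command to move; the robot and the scene stay as the last step left them, time stands still between calls to the robot, and variables do not carry over. Pictures are saved under pics/ and viewed, and the job is handed in when it is done.

```bash
mkdir -p pics; ls
python3 - <<'E'
from station import *
import cv2
s=sense(); print({k:(v if not hasattr(v,'__len__') else [round(float(x),4) for x in v]) for k,v in s.items()})
for n in('scene','top'):
    cv2.imwrite(f'pics/{n}0.png',grab_frame(n)[:,:,::-1]); c=calibration(n); print(n,c)
E
```

```text
pics
{'clock': 0.0, 'joint_positions': [1.1769, 0.2212, 1.5276, 0.0, 1.3947, -0.1261], 'qvel': [-0.0011, -0.0013, -0.0011, -0.0003, 0.0008, 0.0004], 'effort': [-0.0013, -49.4606, -38.7372, 0.0699, 0.0572, -0.0002], 'ee_pos': [0.1651, 0.6021, 0.2214], 'ee_rot': [-0.0003, 0.1335, 0.9911, -0.0009], 'ft_force': [0.021, -0.5361, -0.0241], 'torque': [0.0201, -0.0096, -0.0147], 'width': 1.0042905475369681}
scene {'K': array([[373.22219275,   0.        , 319.38074616],
       [  0.        , 373.22219275, 196.53077588],
       [  0.        ,   0.        ,   1.        ]]), 'rvec': array([ 0.83334535,  2.50065977, -1.16744753]), 'tvec': array([ 0.48561874, -0.1779226 ,  1.24988394])}
top {'K': array([[373.05758094,   0.        , 318.22392992],
       [  0.        , 373.05758094, 188.41091839],
       [  0.        ,   0.        ,   1.        ]]), 'rvec': array([ 2.21273147, -1.99310295,  0.21077622]), 'tvec': array([-0.06318089,  0.62705641,  1.00426878])}
```

View pics/scene0.png

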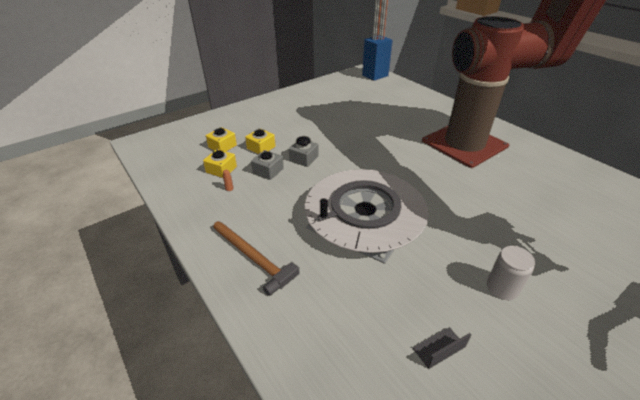

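View pics/top0.png

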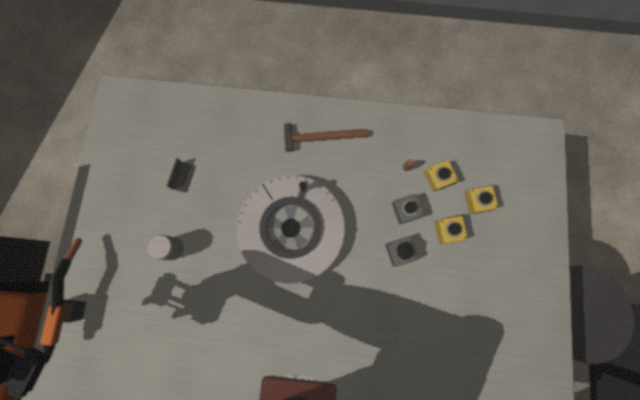

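The top view shows the damper disc near (291,228), the knob near (303,186) and the long mark near (267,190). Grey boxes stand at (410,208) and (405,250), and yellow look-alikes at (442,175), (484,198) and (453,229). Next I'll look at close crops.

Run:
```python
import cv2,numpy as np
t=cv2.imread('pics/top0.png'); s=cv2.imread('pics/scene0.png')
f=lambda im,x,y,w,h,k: cv2.resize(im[y:y+h,x:x+w],None,fx=k,fy=k,interpolation=cv2.INTER_CUBIC)
a=f(t,375,150,130,130,3); b=f(s,195,115,130,78,3)
c=f(t,230,165,130,125,3); 
out=np.zeros((390+234,780,3),np.uint8)[:600]
out[:390,:390]=a; out[:375,390:780]=c; out[390:600,:390]=b[:210]
d=f(s,295,165,140,85,2.75); out[376:376+min(224,d.shape[0]),390:390+d.shape[1]]=d[:224]
cv2.imwrite('pics/crop0.png',out)
```

```text
(no output)
```

View pics/crop0.png

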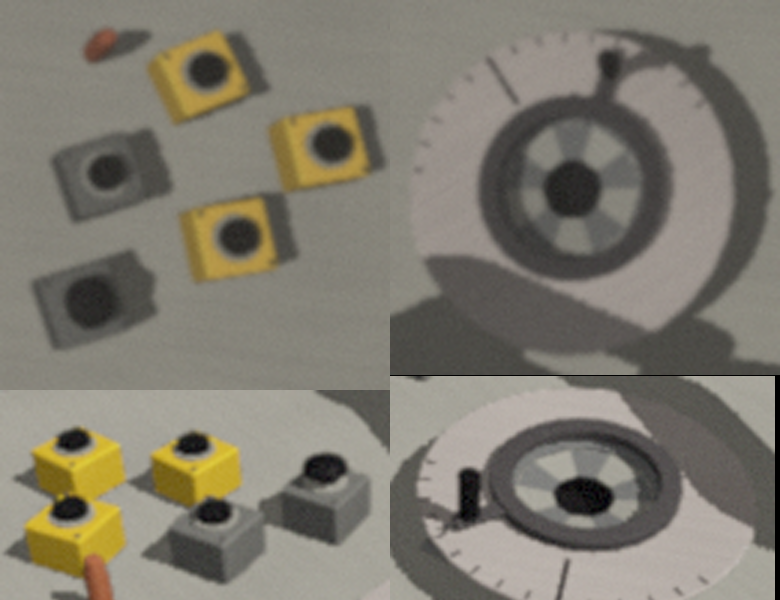

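Candidates for the start button in the top view:
- (410,208): grey box with a small, low disc
- (405,250): grey box with a larger raised head, so this is the stop
- (442,175), (484,198), (453,229): yellow look-alikes

By the description I choose (410,208), and the crop confirms it. Now I'll measure positions.

```bash
cat > h.py <<'E'
import cv2,numpy as np
from station import *
def cam(n):
    c=calibration(n); R=cv2.Rodrigues(np.array(c['rvec'],float))[0]; return np.array(c['K']),R,np.array(c['tvec'],float).ravel()
def ray(n,u,v,z):
    K,R,t=cam(n); d=R.T@np.linalg.inv(K)@np.array([u,v,1.]); o=-R.T@t; return o+d*(z-o[2])/d[2]
def proj(n,p):
    K,R,t=cam(n); q=K@(R@np.array(p,float)+t); return q[:2]/q[2]
def blob(n,im,x,y,w,h,thr,near):
    g=im[y:y+h,x:x+w].max(2); m=(g<thr).astype(np.uint8)
    k,l,st,c=cv2.connectedComponentsWithStats(m)
    return sorted([(float(np.hypot(*(c[i]+[x,y]-near))),c[i]+[x,y],st[i]) for i in range(1,k) if st[i][4]>3],key=lambda e:e[0])[:2]
E
python3 - <<'E'
from h import *
t=cv2.imread('pics/top0.png'); s=cv2.imread('pics/scene0.png')
for nm,near,z in(('start',(410,208),.062),('stop',(405,250),.079)):
    for thr in(45,55,65):
        for b in blob('top',t,near[0]-14,near[1]-14,28,28,thr,near)[:1]: print(nm,thr,b,ray('top',*b[1],z).round(4))
for nm,near,z in(('start',(266,156),.062),('stop',(303,141),.079)):
    for thr in(40,55):
        for b in blob('scene',s,near[0]-14,near[1]-10,28,20,thr,near)[:1]: print('sc',nm,thr,b,ray('scene',*b[1],z).round(4))
# ring centre: dark ring outer ellipse; disc
for thr in (45,60): print([ (b[1],b[2]) for b in blob('top',t,270,205,45,45,thr,(291,228))])
# disc contour by brightness
g=cv2.cvtColor(t,cv2.COLOR_BGR2HSV)
# knob
for thr in (40,50,60,70):
    for b in blob('top',t,293,172,25,25,thr,(303,187))[:1]: print('knob',thr,b,ray('top',*b[1],.1).round(4))
for thr in (40,60):
    for b in blob('scene',s,312,190,25,32,thr,(324,208))[:1]: print('knob sc',thr,b,ray('scene',*b[1],.084).round(4))
E
```

```text
start 45 (1.997039228576473, array([408.07692308, 208.53846154]), array([10, 12,  5,  6, 13], dtype=int32)) [ 0.5995 -0.2581  0.062 ]
start 55 (1.3780418931103273, array([410.61627907, 206.76744186]), array([10,  8, 11, 10, 86], dtype=int32)) [ 0.6053 -0.265   0.062 ]
start 65 (1.36563771645667, array([410.69158879, 206.82242991]), array([  9,   8,  13,  11, 107], dtype=int32)) [ 0.6052 -0.2652  0.062 ]
stop 45 (0.9568774042319546, array([405.95652174, 250.02608696]), array([  8,   7,  14,  16, 115], dtype=int32)) [ 0.481  -0.2547  0.079 ]
stop 55 (0.2696168248617402, array([405.20673077, 250.17307692]), array([  7,   6,  16,  17, 208], dtype=int32)) [ 0.4804 -0.2527  0.079 ]
stop 65 (0.6163581177384283, array([405.61507937, 249.96031746]), array([  6,   6,  19,  17, 252], dtype=int32)) [ 0.481  -0.2537  0.079 ]
sc start 40 (0.698215443716282, array([265.56862745, 155.45098039]), array([ 9,  7, 10,  6, 51], dtype=int32)) [ 0.6093 -0.2579  0.062 ]
sc start 55 (0.9573421051275244, array([265.578125, 155.140625]), array([ 8,  6, 11,  7, 64], dtype=int32)) [ 0.6084 -0.2593  0.062 ]
sc st
[... 495 characters left out ...]
  4,  6,  9], dtype=int32))]
knob 50 (0.6517245568176584, array([302.89285714, 186.35714286]), array([ 8, 11,  5,  8, 28], dtype=int32)) [0.6244 0.0447 0.1   ]
knob 60 (0.4765992177966883, array([302.94736842, 186.52631579]), array([ 8, 11,  5,  9, 38], dtype=int32)) [0.624  0.0445 0.1   ]
knob 70 (0.46683940221756687, array([302.85714286, 187.44444444]), array([ 7, 10,  7, 15, 63], dtype=int32)) [0.6213 0.0445 0.1   ]
knob sc 40 (0.7613468683946525, array([323.28712871, 208.26732673]), array([  8,  10,   7,  18, 101], dtype=int32)) [0.629  0.0485 0.084 ]
knob sc 60 (0.6744365976469286, array([323.49193548, 208.44354839]), array([  6,   9,  10,  19, 124], dtype=int32)) [0.6289 0.0493 0.084 ]
```

Run:
```python
from h import *
t=cv2.imread('pics/top0.png'); s=cv2.imread('pics/scene0.png')
# disc: pinkish (r-g)
for n,im,box in(('top',t,(225,165,135,135)),('scene',s,(290,155,150,110))):
    x,y,w,h=box; c=im[y:y+h,x:x+w].astype(int); 
    m=((c[...,2]-c[...,1])>=2).astype(np.uint8)
    m=cv2.morphologyEx(cv2.medianBlur(m*255,5),cv2.MORPH_CLOSE,np.ones((5,5)))
    cs,_=cv2.findContours(m,cv2.RETR_EXTERNAL,cv2.CHAIN_APPROX_NONE); k=max(cs,key=cv2.contourArea)[:,0]+[x,y]
    hull=cv2.convexHull(k)[:,0]
    P=np.array([ray(n,*p,.049)[:2] for p in k]).astype(np.float32)
    e=cv2.fitEllipseDirect(P.reshape(-1,1,2)); print(n,len(k),e)
    # circle fit with robust
    from scipy.optimize import least_squares
    r=least_squares(lambda q:np.hypot(P[:,0]-q[0],P[:,1]-q[1])-q[2],[*e[0],.155],loss='soft_l1',f_scale=.003); print(r.x.round(4), np.median(abs(r.fun)))
    r=least_squares(lambda q:np.hypot(P[:,0]-q[0],P[:,1]-q[1])-.155,[*e[0]],loss='soft_l1',f_scale=.003); ctr=r.x; print('ctr R155',ctr.round(4))
    # polar profile at r 120..150 on z=.049: darkness by angle
    g=cv2.cvtColor(im,cv2.COLOR_BGR2GRAY).astype(np.float32)
    a=np.radians(np.arange(-180,180,.5)); prof=[]
    rr=np.linspace(.104,.136,12)
    U=np.array([[proj(n,[ctr[0]+q*np.cos(b),ctr[1]+q*np.sin(b),.049]) for q in rr] for b in a]).astype(np.float32)
    v=cv2.remap(g,U[...,0],U[...,1],cv2.INTER_LINEAR).mean(1)
    d=cv2.blur(v.reshape(1,-1),(40,1))[0]-v
    for i in np.argsort(-d)[:25]: print(round(np.degrees(a[i]),1),round(d[i],1),end='; ')
    print()
```

```text
top 658 ((0.5237205624580383, 0.056349366903305054), (0.40512800216674805, 0.46322888135910034), 154.29913330078125)
[0.5234 0.0549 0.2076] 0.015490841127968169
ctr R155 [0.4833 0.0447]Traceback (most recent call last):
  File "<stdin>", line 20, in <module>
  File "h.py", line 8, in proj
    K,R,t=cam(n); q=K@(R@np.array(p,float)+t); return q[:2]/q[2]
          ~~~^^^
  File "h.py", line 4, in cam
    c=calibration(n); R=cv2.Rodrigues(np.array(c['rvec'],float))[0]; return np.array(c['K']),R,np.array(c['tvec'],float).ravel()
ValueError: time passes only in moves, steps and waits
```

```bash
sed -i 's/^def cam/import functools\n@functools.lru_cache\ndef cam/' h.py
python3 - <<'E'
from h import *
t=cv2.imread('pics/top0.png')
for p in [(250,240),(270,200),(320,240),(330,200),(280,265),(200,200),(345,180),(352,230),(240,270)]: print(p,cv2.blur(t,(5,5))[p[1],p[0]])
s=cv2.imread('pics/scene0.png')
for p in [(320,225),(415,205),(280,200),(400,235),(450,240),(340,185)]: print('s',p,cv2.blur(s,(5,5))[p[1],p[0]])
E
```

```text
(250, 240) [139 145 153]
(270, 200) [128 134 141]
(320, 240) [101 104 110]
(330, 200) [131 137 144]
(280, 265) [83 87 90]
(200, 200) [123 132 135]
(345, 180) [125 134 136]
(352, 230) [70 75 77]
(240, 270) [70 75 76]
s (320, 225) [168 174 182]
s (415, 205) [89 93 98]
s (280, 200) [156 166 169]
s (400, 235) [166 172 180]
s (450, 240) [155 165 167]
s (340, 185) [142 146 154]
```

```bash
cat > disc.py <<'E'
from h import *
from scipy.optimize import least_squares
def disc(n,im,box,pr=True):
    x,y,w,h=box; c=cv2.GaussianBlur(im,(0,0),1.5)[y:y+h,x:x+w].astype(float)
    q=(c[...,2]-c[...,1])/(c.sum(2)/3); 
    m=(q>(0.034)).astype(np.uint8)
    m=cv2.morphologyEx(cv2.medianBlur(m*255,5),cv2.MORPH_OPEN,np.ones((3,3)))
    cs,_=cv2.findContours(m,cv2.RETR_EXTERNAL,cv2.CHAIN_APPROX_NONE); k=max(cs,key=cv2.contourArea)
    k=cv2.convexHull(k)[:,0]+[x,y]
    # resample hull
    pts=[];
    for a,b in zip(k,np.roll(k,-1,0)):
        for u in np.linspace(0,1,max(2,int(np.hypot(*(b-a)))))[:-1]: pts.append(a+u*(b-a))
    P=np.array([ray(n,*p,.049)[:2] for p in pts])
    c0=P.mean(0)
    r=least_squares(lambda q:np.hypot(P[:,0]-q[0],P[:,1]-q[1])-q[2],[*c0,.155],loss='soft_l1',f_scale=.002)
    r2=least_squares(lambda q:np.hypot(P[:,0]-q[0],P[:,1]-q[1])-.155,c0,loss='soft_l1',f_scale=.002)
    return r.x,np.median(abs(r.fun)),r2.x,(m,box)
def prof(n,im,ctr,r0=.106,r1=.136,z=.049):
    g=cv2.cvtColor(im,cv2.COLOR_BGR2GRAY).astype(np.float32)
    a=np.arange(-180,180,.5); rr=np.linspace(r0,r1,12)
    U=np.array([[proj(n,[ctr[0]+q*np.cos(b),ctr[1]+q*np.sin(b),z]) for q in rr] for b in np.radians(a)]).astype(np.float32)
    v=cv2.remap(g,U[...,0],U[...,1],cv2.INTER_LINEAR).mean(1)
    return a,v
E
python3 - <<'E'
from disc import *
for n,box in(('top',(225,165,135,135)),('scene',(290,155,150,110))):
    im=cv2.imread(f'pics/{n}0.png'); f,e,c,m=disc(n,im,box); print(n,f.round(4),e.round(4),c.round(4))
    cv2.imwrite(f'pics/mask_{n}.png',cv2.resize(m[0],None,fx=3,fy=3))
    a,v=prof(n,im,c); d=cv2.blur(v.reshape(1,-1),(30,1))[0]-v
    idx=[i for i in range(1,len(d)-1) if d[i]>d[i-1] and d[i]>=d[i+1] and d[i]>8]
    print([(a[i],round(float(d[i]),1)) for i in idx])
E
```

```text
top [0.5144 0.0694 0.1553] 0.0008 [0.5144 0.0694]
[(np.float64(-9.0), 26.6), (np.float64(40.5), 31.2)]
scene [0.515  0.0721 0.1548] 0.0013 [0.515  0.0721]
[(np.float64(-48.0), 15.6), (np.float64(-18.0), 22.1), (np.float64(-14.5), 26.0), (np.float64(39.5), 70.6)]
```

View pics/mask_top.png

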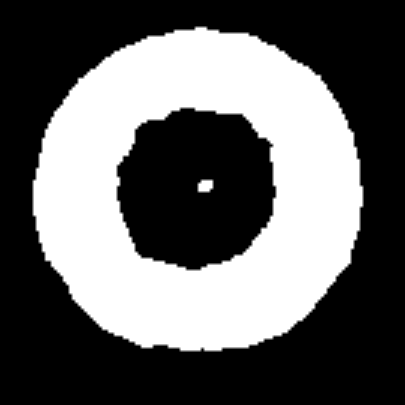

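Measured positions:
- Damper axis: about (0.515, 0.070).
- Long mark: about +40°.
- Knob: about −12°, at (0.630, 0.046).
- Start button: about (0.606, −0.262).
- Stop button: about (0.482, −0.25).

First move: shut the fingers and travel at height to a point just clockwise of the knob.

```bash
python3 -m inch '[{"x":-0.3,"y":-0.22,"claw":1},{"x":-0.73,"y":-0.55,"claw":1},{"x":-0.78,"y":-0.6,"claw":1},{"x":-0.78,"y":-0.6,"claw":1},{"x":-0.78,"y":-0.6,"claw":1},{"x":-0.78,"y":-0.6,"claw":1},{"x":-0.78,"y":-0.6,"claw":1},{"x":-0.78,"y":-0.6,"claw":1},{"x":-0.78,"y":-0.6,"claw":1},{"x":-0.78,"y":-0.6,"claw":1},{"x":-0.78,"y":-0.6,"claw":1},{"x":-0.78,"y":-0.6,"claw":1},{"x":-0.78,"y":-0.6,"claw":1},{"x":-0.78,"y":-0.6,"claw":1},{"x":-0.78,"y":-0.6,"claw":1},{"x":-0.78,"y":-0.5,"claw":1},{"claw":1},{"claw":1}]' 10
```

```text
invalid input
```

```bash
python3 -m inch '[{"x":-0.3,"y":-0.22,"z":0,"wx":0,"wy":0,"wz":0,"claw":1}]' 10
```

```text
clock: 0.22
ee_pos: [0.1766, 0.5878, 0.2219]
ee_rot: [-0.0, 0.133, 0.991, -0.0]
ft_force: [0.3, -0.3, -0.1]
width: 0.948
```

```bash
python3 -m inch '[{"x":-0.73,"y":-0.55,"z":0,"wx":0,"wy":0,"wz":0,"claw":1},{"x":-0.78,"y":-0.6,"z":0,"wx":0,"wy":0,"wz":0,"claw":1},{"x":-0.78,"y":-0.6,"z":0,"wx":0,"wy":0,"wz":0,"claw":1},{"x":-0.78,"y":-0.6,"z":0,"wx":0,"wy":0,"wz":0,"claw":1},{"x":-0.78,"y":-0.6,"z":0,"wx":0,"wy":0,"wz":0,"claw":1},{"x":-0.78,"y":-0.6,"z":0,"wx":0,"wy":0,"wz":0,"claw":1},{"x":-0.78,"y":-0.6,"z":0,"wx":0,"wy":0,"wz":0,"claw":1},{"x":-0.78,"y":-0.6,"z":0,"wx":0,"wy":0,"wz":0,"claw":1},{"x":-0.78,"y":-0.6,"z":0,"wx":0,"wy":0,"wz":0,"claw":1},{"x":-0.78,"y":-0.6,"z":0,"wx":0,"wy":0,"wz":0,"claw":1},{"x":-0.78,"y":-0.6,"z":0,"wx":0,"wy":0,"wz":0,"claw":1},{"x":-0.78,"y":-0.6,"z":0,"wx":0,"wy":0,"wz":0,"claw":1},{"x":-0.78,"y":-0.6,"z":0,"wx":0,"wy":0,"wz":0,"claw":1},{"x":-0.78,"y":-0.6,"z":0,"wx":0,"wy":0,"wz":0,"claw":1},{"x":-0.5,"y":-0.4,"z":0,"wx":0,"wy":0,"wz":-0.75,"claw":1},{"x":0,"y":0,"z":0,"wx":0,"wy":0,"wz":0,"claw":1}]' 10
python3 - <<'E'
from h import *
for n in('scene','top'): cv2.imwrite(f'pics/{n}1.png',grab_frame(n)[:,:,::-1])
E
```

```text
clock: 2.22
ee_pos: [0.6095, 0.0128, 0.222]
ee_rot: [-0.0, 0.109, 0.994, -0.0]
ft_force: [-0.0, 0.4, 0.2]
width: 0.002
```

View pics/scene1.png

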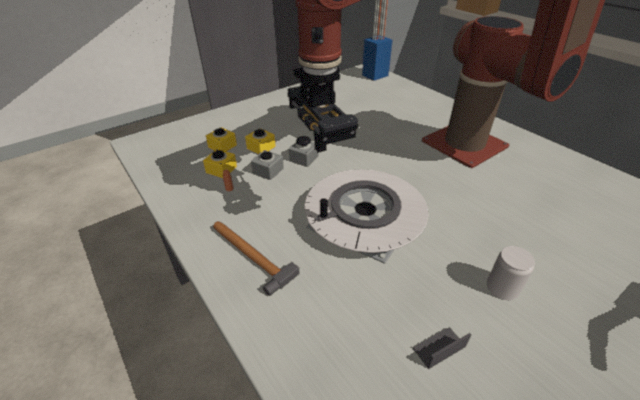

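View pics/top1.png

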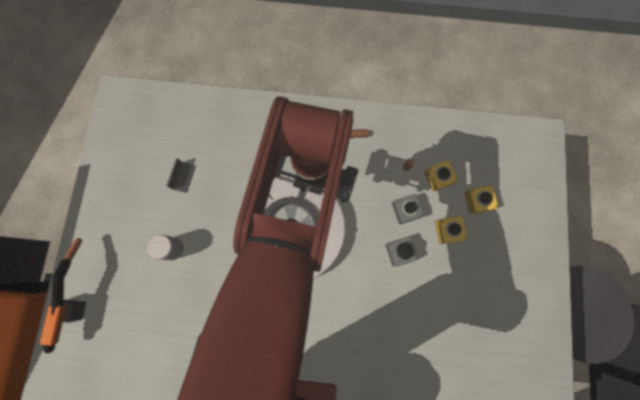

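The scene view shows the shut fingertips at about (321,148), above and clear of the knob at (324,208), with the disc now unshadowed. I'll remeasure from the scene view.

Run:
```python
from disc import *
n='scene';im=cv2.imread('pics/scene1.png'); print('tip px',proj(n,[.6095,.0128,.222]))
f,e,c,m=disc(n,im,(290,155,150,110)); print(f.round(4),e.round(4),c.round(4))
for c in (c,(.5145,.0694),(.5147,.0705)):
    a,v=prof(n,im,c,.11,.145); d=cv2.blur(v.reshape(1,-1),(30,1))[0]-v
    i=np.argmax(np.where(abs(a-40)<15,d,0)); w=slice(i-5,i+6); dd=np.clip(d[w],0,None); print('mark',(a[w]*dd).sum()/dd.sum())
for thr in(40,60):
    b=blob('scene',im,312,190,25,32,thr,(324,208))[0]; p=ray('scene',*b[1],.084); print(b[1],b[2],p.round(4),np.degrees(np.arctan2(p[1]-c[1],p[0]-c[0])),np.hypot(*(p[:2]-c[:2])))
```

```text
tip px [320.46033801 149.51080488]
[0.5159 0.0728 0.1539] 0.0012 [0.5158 0.0726]
mark 39.64753898608083
mark 40.41923703822137
mark 40.08684871938168
[323.29292929 208.11111111] [ 8  9  7 19 99] [0.6286 0.0481 0.084 ] -11.135261071344981 0.11609481914784037
[323.49193548 208.38709677] [  6   9  10  19 124] [0.6288 0.0491 0.084 ] -10.600724601346352 0.11610481922568493
```

```bash
python3 -m inch '[{"x":-0.24,"y":-0.03,"z":0,"wx":0,"wy":0,"wz":0,"claw":1},{"x":0,"y":0,"z":0.6,"wx":0,"wy":0,"wz":0,"claw":1},{"x":0,"y":0,"z":0.7,"wx":0,"wy":0,"wz":0,"claw":1},{"x":0,"y":0,"z":0.7,"wx":0,"wy":0,"wz":0,"claw":1},{"x":0,"y":0,"z":0.5,"wx":0,"wy":0,"wz":0,"claw":1},{"x":0,"y":0,"z":0.3,"wx":0,"wy":0,"wz":0,"claw":1},{"x":0,"y":0,"z":0.16,"wx":0,"wy":0,"wz":0,"claw":1},{"x":0,"y":0,"z":0,"wx":0,"wy":0,"wz":0,"claw":1}]'
python3 - <<'E'
from h import *
im=grab_frame('scene')[:,:,::-1]; cv2.imwrite('pics/s2.png',cv2.resize(im[130:280,230:430],None,fx=3,fy=3,interpolation=cv2.INTER_CUBIC))
E
```

```text
clock: 3.32
ee_pos: [0.621, 0.012, 0.0747]
ee_rot: [0.0, 0.107, 0.994, -0.0]
ft_force: [-0.3, -0.0, -0.2]
width: 0.003
```

View pics/s2.png

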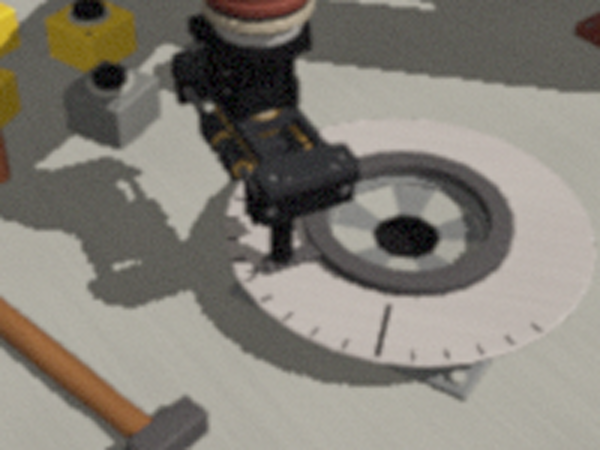

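The fingers stand behind the knob, which shows at crop (282,235), and nothing is in the way. Starting the push along the arc, with 2° per row.

```bash
python3 -m inch '[{"x":-0.022,"y":0.082,"z":0,"wx":0,"wy":0,"wz":0,"claw":1},{"x":-0.02,"y":0.082,"z":0,"wx":0,"wy":0,"wz":0,"claw":1},{"x":-0.018,"y":0.082,"z":0,"wx":0,"wy":0,"wz":-0.25,"claw":1},{"x":-0.016,"y":0.083,"z":0,"wx":0,"wy":0,"wz":-0.5,"claw":1},{"x":-0.016,"y":0.083,"z":0,"wx":0,"wy":0,"wz":-0.5,"claw":1},{"x":-0.016,"y":0.083,"z":0,"wx":0,"wy":0,"wz":-0.5,"claw":1},{"x":-0.016,"y":0.083,"z":0,"wx":0,"wy":0,"wz":-0.5,"claw":1},{"x":-0.016,"y":0.083,"z":0,"wx":0,"wy":0,"wz":-0.5,"claw":1},{"x":-0.016,"y":0.083,"z":0,"wx":0,"wy":0,"wz":-0.5,"claw":1},{"x":-0.016,"y":0.083,"z":0,"wx":0,"wy":0,"wz":-0.5,"claw":1}]'
python3 - <<'E'
from h import *
im=grab_frame('scene')[:,:,::-1]; cv2.imwrite('pics/s3.png',cv2.resize(im[130:280,230:430],None,fx=3,fy=3,interpolation=cv2.INTER_CUBIC))
E
```

```text
clock: 4.62
ee_pos: [0.6348, 0.0517, 0.0746]
ee_rot: [0.0, -0.024, 1.0, -0.0]
ft_force: [-0.2, -3.3, 2.4]
width: 0.007
```

View pics/s3.png

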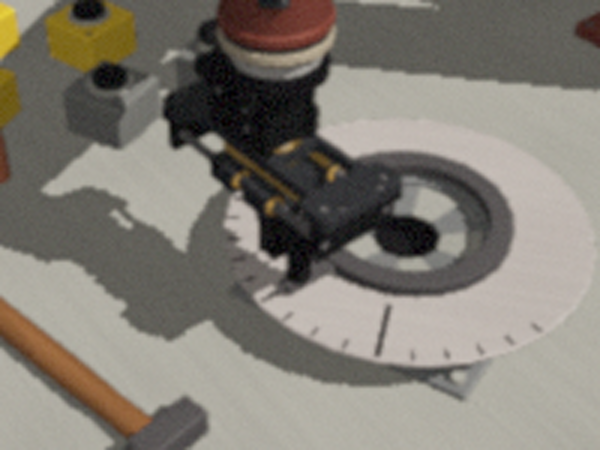

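The lever follows with about 3 N. Continuing, stopping short of the mark.

```bash
python3 -m inch '[{"x":-0.016,"y":0.083,"z":0,"wx":0,"wy":0,"wz":-0.5,"claw":1},{"x":-0.016,"y":0.083,"z":0,"wx":0,"wy":0,"wz":-0.5,"claw":1},{"x":-0.016,"y":0.083,"z":0,"wx":0,"wy":0,"wz":-0.5,"claw":1},{"x":-0.016,"y":0.083,"z":0,"wx":0,"wy":0,"wz":-0.5,"claw":1},{"x":-0.016,"y":0.083,"z":0,"wx":0,"wy":0,"wz":-0.5,"claw":1},{"x":-0.016,"y":0.083,"z":0,"wx":0,"wy":0,"wz":-0.5,"claw":1},{"x":-0.016,"y":0.083,"z":0,"wx":0,"wy":0,"wz":-0.5,"claw":1},{"x":-0.016,"y":0.083,"z":0,"wx":0,"wy":0,"wz":-0.5,"claw":1},{"x":-0.016,"y":0.083,"z":0,"wx":0,"wy":0,"wz":-0.5,"claw":1},{"x":-0.016,"y":0.083,"z":0,"wx":0,"wy":0,"wz":-0.5,"claw":1},{"x":-0.016,"y":0.083,"z":0,"wx":0,"wy":0,"wz":-0.5,"claw":1},{"x":-0.016,"y":0.083,"z":0,"wx":0,"wy":0,"wz":-0.5,"claw":1},{"x":-0.016,"y":0.083,"z":0,"wx":0,"wy":0,"wz":-0.5,"claw":1},{"x":0,"y":0,"z":0,"wx":0,"wy":0,"wz":0,"claw":1}]'
python3 - <<'E'
from h import *
im=grab_frame('scene')[:,:,::-1]; cv2.imwrite('pics/s4full.png',im);cv2.imwrite('pics/s4.png',cv2.resize(im[180:270,290:430],None,fx=5,fy=5,interpolation=cv2.INTER_CUBIC))
p=sense()['ee_pos']; print(np.degrees(np.arctan2(p[1]-.071,p[0]-.515)),np.hypot(p[1]-.071,p[0]-.515))
E
```

```text
clock: 6.42
ee_pos: [0.6309, 0.1065, 0.0745]
ee_rot: [-0.0, -0.248, 0.969, 0.0]
ft_force: [1.3, -0.6, 0.7]
width: 0.002
16.959180394588344 0.12104469732674979
```

View pics/s4.png

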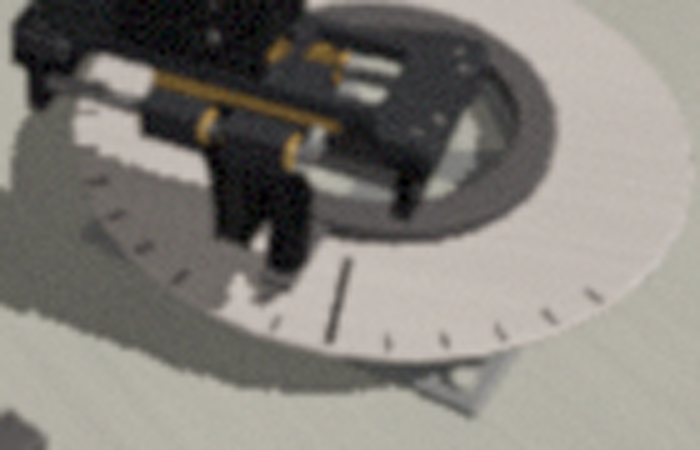

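```bash
cat > ang.py <<'E'
from h import *
import sys
from scipy.optimize import brentq
# knob angle from image column u of its axis at height z
def ang(u,z,r=.118,c=(.5152,.071)):
    f=lambda a: proj('scene',[c[0]+r*np.cos(a),c[1]+r*np.sin(a),z])[0]-u
    return np.degrees(brentq(f,0,1.2))
E
python3 - <<'E'
from ang import *
for u,z in((348,.065),(349,.065),(342.5,.055)): print(u,ang(u,z,.118 if z>.06 else .141))
print('mark end col',[ (u,ang(u,.049,.152)) for u in (355.8,356.2)])
im=cv2.imread('pics/s4full.png'); g=im[...].max(2)
for y in range(222,244): print(y,g[y,335:362])
E
```

```text
348 28.853059969331426
349 30.029780576628173
342.5 27.249142664820745
mark end col [(355.8, np.float64(40.67246734526676)), (356.2, np.float64(41.009433634973014))]
222 [21 31 24 31 20  7 17  0 17 10 19 24 24 27 14 21 31 63 84 87 91 92 92 86
 92 91 91]
223 [26 25 26 26 19 16 21 12 28 25 22 15 25 10 16 17 31 54 75 86 86 86 89 91
 91 93 91]
224 [22 26 27 27 23 17 21 51 63 40 14 24 20 22 11 23 41 69 82 77 71 70 82 83
 86 87 90]
225 [23 26 25 13  5 20 45 83 93 49 25 27 20 23 20 22 43 70 94 88 81 64 60 63
 62 70 73]
226 [ 28  28  29  19  27  35  91 124 108  59   8  23  25  29  16  29  41  80
  95  94  86  64  54  53  53  64  66]
227 [ 49  32  29  12  25  81 143 167 116  40  28   8  19  23  25  30  45  78
  96 122 135 129 110  87  84  82  69]
228 [ 82  68  56  41  55 125 183 185 119  29  15  17  23  15  26  34  55  91
 122 160 184 186 173 156 155 146 129]
229 [112 104  94  77  74 136 180 177 107  34   8  20  28  22  22  30  59 108
 149 183 193 195 193 190 190 190 185]
230 [114 112 109 105 104 120 138 130  79  25  16  20  25  30  28  33  71 129
 173 197 197 196 194 193 190 191 195]
231 [11
[... 787 characters left out ...]
0 193 195]
238 [146 186 197 197 192 169 127 102  91  88 104 122 138 169 192 197 197 198
 195 196 194 183 117 112 171 194 195]
239 [135 179 195 199 187 151 115  89  86 114 151 181 188 189 196 195 196 196
 196 197 194 180 112 123 184 197 195]
240 [157 186 197 197 185 155 129 117 132 162 186 196 197 196 197 196 196 194
 195 197 190 159  98 136 189 197 196]
241 [183 195 195 195 194 186 177 162 182 192 197 199 196 198 195 198 194 195
 196 192 183 130  90 149 192 196 196]
242 [192 195 193 194 196 195 193 188 195 194 189 191 195 197 196 197 194 196
 198 196 180 118 104 170 194 195 195]
243 [175 186 189 193 195 195 196 194 192 179 158 176 192 193 196 195 195 197
 197 196 180 107 121 186 198 198 195]
```

The knob stands at about 28–29° and the mark at about 40.4°. Pushing 10° more, then I'll look again.

```bash
python3 -m inch '[{"x":-0.016,"y":0.083,"z":0,"wx":0,"wy":0,"wz":-0.5,"claw":1},{"x":-0.016,"y":0.083,"z":0,"wx":0,"wy":0,"wz":-0.5,"claw":1},{"x":-0.016,"y":0.083,"z":0,"wx":0,"wy":0,"wz":-0.5,"claw":1},{"x":-0.012,"y":0.062,"z":0,"wx":0,"wy":0,"wz":-0.5,"claw":1},{"x":-0.008,"y":0.042,"z":0,"wx":0,"wy":0,"wz":-0.25,"claw":1},{"x":-0.008,"y":0.042,"z":0,"wx":0,"wy":0,"wz":-0.25,"claw":1},{"x":0,"y":0,"z":0,"wx":0,"wy":0,"wz":0,"claw":1}]'
python3 - <<'E'
from ang import *
im=grab_frame('scene')[:,:,::-1]; cv2.imwrite('pics/s5full.png',im);cv2.imwrite('pics/s5.png',cv2.resize(im[210:270,310:400],None,fx=8,fy=8,interpolation=cv2.INTER_CUBIC))
p=sense()['ee_pos']; print(np.degrees(np.arctan2(p[1]-.071,p[0]-.515)),np.hypot(p[1]-.071,p[0]-.515))
E
```

```text
clock: 7.35
ee_pos: [0.6235, 0.1248, 0.0745]
ee_rot: [-0.0, -0.331, 0.944, 0.0]
ft_force: [1.9, -0.0, 0.7]
width: 0.006
26.329422528054707 0.1209633589608018
```

View pics/s5.png

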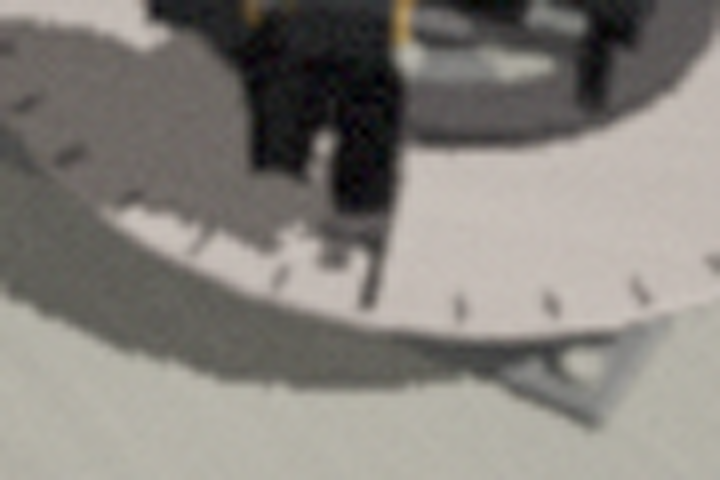

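Run:
```python
from ang import *
c=(.5152,.071)
for th in (34,36,38,40):
    a=np.radians(th); P=lambda r,z,o=0:((proj('scene',[c[0]+r*np.cos(a)-o*np.sin(a),c[1]+r*np.sin(a)+o*np.cos(a),z])-[310,210])*8).round(0)
    print(th,'tip',P(.141,.055),'knobfoot',P(.118,.059),'knobtop',P(.118,.109),'knob sides at .065',P(.118,.065,-.01),P(.118,.065,.01))
a=np.radians(40.4);print('mark',[((proj('scene',[c[0]+r*np.cos(a),c[1]+r*np.sin(a),.049])-[310,210])*8).round(0) for r in(.097,.141,.152)])
im=cv2.imread('pics/s5full.png'); g=im.max(2)
for y in range(226,252): print(y,g[y,344:366])
```

```text
34 tip [316. 260.] knobfoot [338. 194.] knobtop [347.  67.] knob sides at .065 [306. 171.] [374. 188.]
36 tip [333. 264.] knobfoot [353. 198.] knobtop [362.  70.] knob sides at .065 [319. 175.] [388. 190.]
38 tip [350. 268.] knobfoot [367. 200.] knobtop [377.  73.] knob sides at .065 [333. 179.] [403. 192.]
40 tip [367. 271.] knobfoot [381. 203.] knobtop [392.  75.] knob sides at .065 [347. 183.] [417. 194.]
mark [array([393., 176.]), array([370., 286.]), array([364., 315.])]
226 [28 31 29 20 28 54 91 71 36 15 29  0 17 21 29 39 70 75 68 66 65 70]
227 [ 34  23  21  26  36  97 140 110  51  21  19  27  11  27  27  40  79  92
  75  62  64  62]
228 [ 29  31  24  17  37 116 156 104  37   9  23  19  22  14  27  61 109 137
 133 121 118 116]
229 [ 21  26  31  24  46  99 122  78  22  24  25  25  28  23  25  66 136 182
 184 186 186 180]
230 [ 34  30  25  26  74 111 109  59  24  18  19  14  20  10  32  86 149 190
 196 195 197 195]
231 [ 68  58  44  43  90 129 112  61  20  16  18  28  22  28  33  86 149 190
 197 194 195 195]
232 [104 100  86  67  83 118 106  55  15  18   8  18  24  29  36  82 149
[... 1127 characters left out ...]
2 189 199 197 197
 196 196 197 196]
245 [151 166 190 195 194 193 195 198 193 197 184 136  91 138 189 198 195 195
 196 196 197 196]
246 [164 184 195 195 196 195 195 193 193 194 181 118  98 159 191 195 193 193
 196 195 196 194]
247 [151 169 178 185 193 194 196 196 194 194 174 107 105 171 192 193 194 194
 194 195 197 194]
248 [109 128 136 155 166 174 185 188 191 190 169 135 144 186 196 196 194 194
 194 196 194 192]
249 [ 95  99 104 113 118 130 143 156 166 177 178 177 184 193 195 194 196 196
 196 197 195 194]
250 [ 95  97  96  99  99  99 106 113 120 133 150 159 167 176 181 180 178 185
 186 192 193 192]
251 [ 97  97  95  98  95  97 103  96  97  99 107 117 123 122 125 121 126 131
 144 150 161 166]
```

The knob is at about 36–37.5° and the mark at about 40.4°. Nudging 3.5° more, slowly.

```bash
python3 -m inch '[{"x":-0.007,"y":0.036,"z":0,"wx":0,"wy":0,"wz":-0.22,"claw":1},{"x":-0.007,"y":0.036,"z":0,"wx":0,"wy":0,"wz":-0.22,"claw":1},{"x":-0.007,"y":0.036,"z":0,"wx":0,"wy":0,"wz":-0.22,"claw":1},{"x":-0.007,"y":0.036,"z":0,"wx":0,"wy":0,"wz":-0.22,"claw":1},{"x":0,"y":0,"z":0,"wx":0,"wy":0,"wz":0,"claw":1},{"x":0,"y":0,"z":0,"wx":0,"wy":0,"wz":0,"claw":1}]'
python3 - <<'E'
from ang import *
im=grab_frame('scene')[:,:,::-1]; cv2.imwrite('pics/s6full.png',im);cv2.imwrite('pics/s6.png',cv2.resize(im[210:270,310:400],None,fx=8,fy=8,interpolation=cv2.INTER_CUBIC))
p=sense()['ee_pos']; print(np.degrees(np.arctan2(p[1]-.071,p[0]-.515)),np.hypot(p[1]-.071,p[0]-.515))
E
```

```text
clock: 8.15
ee_pos: [0.6199, 0.131, 0.0745]
ee_rot: [-0.0, -0.36, 0.933, 0.0]
ft_force: [0.9, 0.2, 0.3]
width: 0.008
29.789527482477606 0.12082666489419834
```

View pics/s6.png

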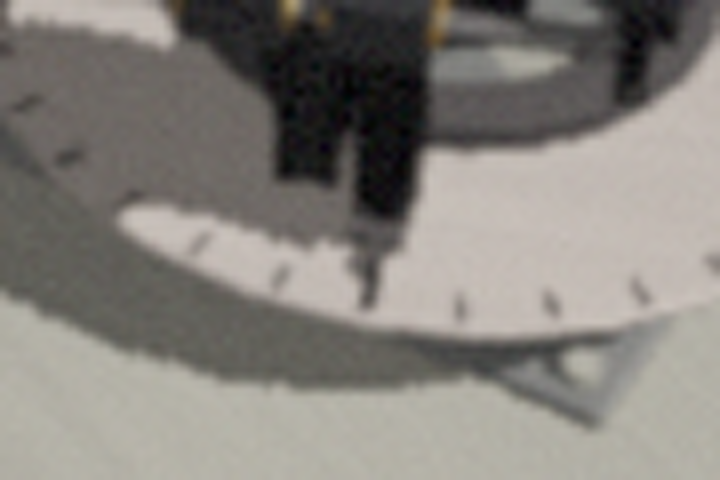

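The pointer nose at crop (367,265) now runs into the long mark's outer end at (368,298). Backing off, then rising and checking.

```bash
python3 -m inch '[{"x":0,"y":-0.1,"z":0,"wx":0,"wy":0,"wz":0,"claw":1},{"x":0,"y":-0.2,"z":0,"wx":0,"wy":0,"wz":0,"claw":1},{"x":0,"y":-0.3,"z":-0.2,"wx":0,"wy":0,"wz":0,"claw":1},{"x":0,"y":-0.3,"z":-0.6,"wx":0,"wy":0,"wz":0,"claw":1},{"x":0,"y":-0.5,"z":-0.8,"wx":0,"wy":0,"wz":0,"claw":1},{"x":0,"y":-0.6,"z":-0.6,"wx":0,"wy":0,"wz":0,"claw":1},{"x":0,"y":-0.6,"z":0,"wx":0,"wy":0,"wz":0,"claw":1},{"x":0,"y":-0.6,"z":0,"wx":0,"wy":0,"wz":0,"claw":1},{"x":0,"y":0,"z":0,"wx":0,"wy":0,"wz":0,"claw":1}]'
python3 - <<'E'
from ang import *
im=grab_frame('scene')[:,:,::-1]; cv2.imwrite('pics/s7full.png',im);cv2.imwrite('pics/s7.png',cv2.resize(im[195:270,300:410],None,fx=7,fy=7,interpolation=cv2.INTER_CUBIC))
for thr in(40,60):
    b=blob('scene',im,345,200,22,42,thr,(357,224))[0]; p=ray('scene',*b[1],.084); print(b[1],b[2],p.round(4),np.degrees(np.arctan2(p[1]-.071,p[0]-.515)),ang(b[1][0],.084))
E
```

```text
clock: 9.32
ee_pos: [0.7288, 0.0093, 0.1849]
ee_rot: [0.0, -0.358, 0.934, -0.0]
ft_force: [0.1, 0.8, 0.2]
width: 0.004
[358.04098361 226.59836066] [  9  18   9  19 122] [0.6041 0.1443 0.084 ] 39.44665441145665 39.735175135971865
[357.31213873 226.3699422 ] [  0  18  20  20 173] [0.6049 0.1427 0.084 ] 38.599206211028815 38.938442997473906
```

View pics/s7.png

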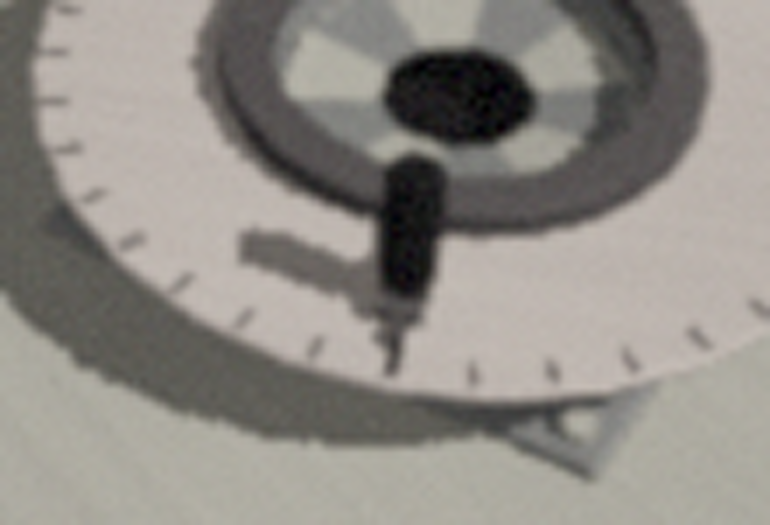

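The pointer stands on the long mark: knob about 39.5°, mark about 40.4°. Now over the start button at about (0.607, −0.262).

```bash
python3 -m inch '[{"x":0.5,"y":-0.22,"z":0,"wx":0,"wy":0,"wz":0,"claw":1},{"x":0.7,"y":-0.3,"z":0,"wx":0,"wy":0,"wz":0,"claw":1},{"x":0.8,"y":-0.36,"z":0,"wx":0,"wy":0,"wz":0,"claw":1},{"x":0.8,"y":-0.36,"z":0,"wx":0,"wy":0,"wz":0,"claw":1},{"x":0.8,"y":-0.36,"z":0,"wx":0,"wy":0,"wz":0,"claw":1},{"x":0.8,"y":-0.36,"z":0,"wx":0,"wy":0,"wz":0,"claw":1},{"x":0.6,"y":-0.26,"z":0,"wx":0,"wy":0,"wz":0,"claw":1},{"x":0.44,"y":-0.18,"z":0,"wx":0,"wy":0,"wz":0,"claw":1},{"x":0,"y":0,"z":0.8,"wx":0,"wy":0,"wz":0,"claw":1},{"x":0,"y":0,"z":0.7,"wx":0,"wy":0,"wz":0,"claw":1},{"x":0,"y":0,"z":0.3,"wx":0,"wy":0,"wz":0,"claw":1},{"x":0,"y":0,"z":0,"wx":0,"wy":0,"wz":0,"claw":1},{"x":0,"y":0,"z":0,"wx":0,"wy":0,"wz":0,"claw":1}]'
python3 - <<'E'
from ang import *
im=grab_frame('scene')[:,:,::-1]; a=cv2.resize(im[110:200,200:320],None,fx=5,fy=5,interpolation=cv2.INTER_CUBIC); cv2.imwrite('pics/s8.png',a); cv2.imwrite('pics/s8full.png',im)
t=grab_frame('top')[:,:,::-1]; cv2.imwrite('pics/t8.png',t)
E
```

```text
clock: 11.0
ee_pos: [0.6179, -0.2312, 0.0967]
ee_rot: [-0.015, -0.33, 0.944, -0.018]
ft_force: [-0.2, 0.7, -0.0]
width: 0.005
```

View pics/s8.png

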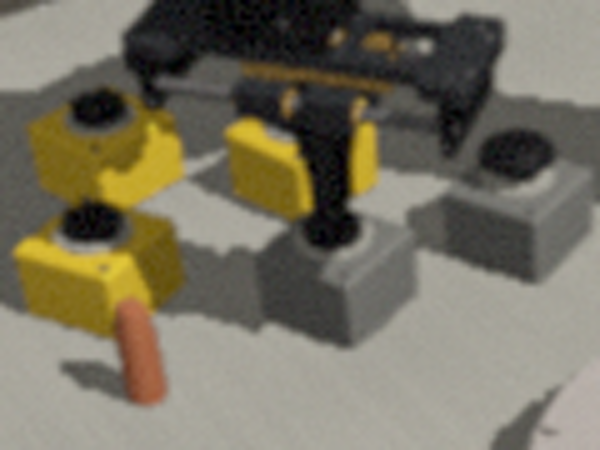

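View pics/t8.png

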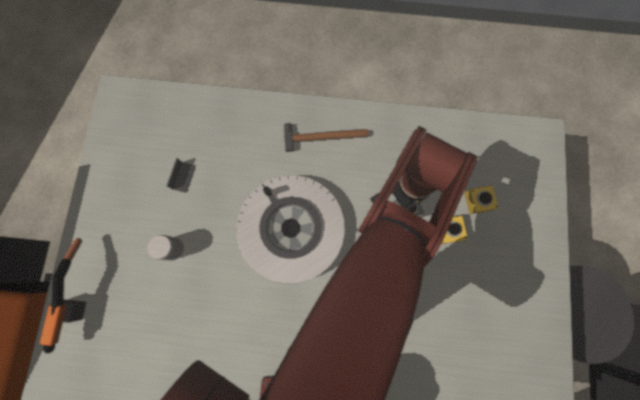

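The scene crop shows the tip above the button area but short of target, and slightly tilted. Checking the joints.

Run:
```python
from ang import *
s=sense(); print([round(float(x),3) for x in s['joint_positions']],[round(float(x),4) for x in s['ee_pos']],[round(float(x),3) for x in s['ee_rot']])
from scipy.spatial.transform import Rotation as R
w,x,y,z=s['ee_rot']; r=R.from_quat([x,y,z,w]); M=r.as_matrix(); print(M.round(3))
d=np.array([.607,-.262,.09])-s['ee_pos']; print('tool shift',(M.T@d/.05).round(3))
```

```text
[-0.454, 0.411, 1.535, -0.049, 1.191, -2.679] [0.6179, -0.2313, 0.0969] [-0.014, -0.33, 0.944, -0.018]
[[-0.782 -0.623 -0.015]
 [-0.622  0.782 -0.044]
 [ 0.039 -0.025 -0.999]]
tool shift [ 0.547 -0.34   0.168]
```

Joint 6 ran into its limit. Turning the hand back clockwise by 40° at hover height.

```bash
python3 -m inch '[{"x":0,"y":0,"z":-0.2,"wx":0,"wy":0,"wz":0.5,"claw":1},{"x":0,"y":0,"z":-0.2,"wx":0,"wy":0,"wz":1,"claw":1},{"x":0,"y":0,"z":0,"wx":0,"wy":0,"wz":1,"claw":1},{"x":0,"y":0,"z":0,"wx":0,"wy":0,"wz":1,"claw":1},{"x":0,"y":0,"z":0,"wx":0,"wy":0,"wz":1,"claw":1},{"x":0,"y":0,"z":0,"wx":0,"wy":0,"wz":1,"claw":1},{"x":0,"y":0,"z":0,"wx":0,"wy":0,"wz":1,"claw":1},{"x":0,"y":0,"z":0,"wx":0,"wy":0,"wz":1,"claw":1},{"x":0,"y":0,"z":0,"wx":0,"wy":0,"wz":1,"claw":1},{"x":0,"y":0,"z":0,"wx":0,"wy":0,"wz":1,"claw":1},{"x":0,"y":0,"z":0,"wx":0,"wy":0,"wz":0.5,"claw":1},{"x":0,"y":0,"z":0,"wx":0,"wy":0,"wz":0,"claw":1}]'
cat > todo.py <<'E'
from ang import *
from scipy.spatial.transform import Rotation as R
import sys
T=[float(v) for v in sys.argv[1:4]]
s=sense(); w,x,y,z=s['ee_rot']; r=R.from_quat([x,y,z,w]); M=r.as_matrix()
print([round(float(x),3) for x in s['joint_positions']]); print(M.round(3))
yv=M[:,1].copy(); yv[2]=0; yv/=np.linalg.norm(yv); zv=np.array([0,0,-1.]); xv=np.cross(yv,zv)
G=R.from_matrix(np.c_[xv,yv,zv]); rv=np.degrees((r.inv()*G).as_rotvec())/4
print('turn',rv.round(3),'shift now',(M.T@(np.array(T)-s['ee_pos'])/.05).round(3),'shift after turn',(G.as_matrix().T@(np.array(T)-s['ee_pos'])/.05).round(3))
E
python3 todo.py .607 -.262 .09
```

```text
clock: 12.6
ee_pos: [0.6173, -0.2302, 0.1156]
ee_rot: [-0.008, 0.013, 1.0, -0.022]
ft_force: [0.2, 0.9, -0.0]
width: 0.008
[-0.453, 0.39, 1.524, -0.049, 1.224, -1.981]
[[-1.     0.025 -0.017]
 [ 0.026  0.999 -0.043]
 [ 0.016 -0.043 -0.999]]
turn [-0.619 -0.228 -0.005] shift now [ 0.181 -0.618  0.543] shift after turn [ 0.19  -0.641  0.513]
```

```bash
python3 -m inch '[{"x":0,"y":0,"z":0,"wx":-0.62,"wy":-0.23,"wz":0,"claw":1},{"x":0.1,"y":-0.32,"z":0,"wx":0,"wy":0,"wz":0,"claw":1},{"x":0.09,"y":-0.32,"z":0,"wx":0,"wy":0,"wz":0,"claw":1},{"x":0,"y":0,"z":0.3,"wx":0,"wy":0,"wz":0,"claw":1},{"x":0,"y":0,"z":0.2,"wx":0,"wy":0,"wz":0,"claw":1},{"x":0,"y":0,"z":0,"wx":0,"wy":0,"wz":0,"claw":1},{"x":0,"y":0,"z":0,"wx":0,"wy":0,"wz":0,"claw":1}]'
python3 todo.py .607 -.262 .07
python3 - <<'E'
from ang import *
im=grab_frame('scene')[:,:,::-1]; a=cv2.resize(im[110:200,200:320],None,fx=5,fy=5,interpolation=cv2.INTER_CUBIC); cv2.imwrite('pics/s9.png',a)
E
```

```text
clock: 13.48
ee_pos: [0.6068, -0.2613, 0.0896]
ee_rot: [-0.001, 0.013, 1.0, 0.0]
ft_force: [0.7, 0.3, 0.1]
width: 0.008
[-0.526, 0.422, 1.534, 0.0, 1.187, -2.072]
[[-1.     0.025 -0.001]
 [ 0.025  1.     0.001]
 [ 0.001  0.001 -1.   ]]
turn [ 0.01  -0.016  0.   ] shift now [-0.006 -0.013  0.391] shift after turn [-0.005 -0.013  0.391]
```

View pics/s9.png

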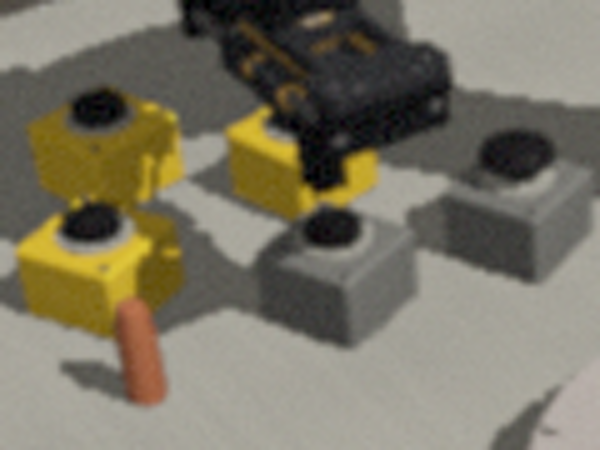

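Run:
```python
from ang import *
for p in((.607,-.262,.062),(.607,-.262,.0896),(.607,-.268,.062),(.601,-.262,.062)): print((proj('scene',p)-[200,110])*5)
```

```text
[327.66748931 222.86201638]
[322.837942   182.90821649]
[322.50267239 218.34823289]
[336.50023834 219.41393381]
```

The tip hovers 28 mm over the button, aligned within about 4 mm in both views. Pressing slowly.

```bash
python3 -m inch '[{"x":0,"y":0,"z":0.2,"wx":0,"wy":0,"wz":0,"claw":1},{"x":0,"y":0,"z":0.2,"wx":0,"wy":0,"wz":0,"claw":1},{"x":0,"y":0,"z":0.1,"wx":0,"wy":0,"wz":0,"claw":1},{"x":0,"y":0,"z":0.08,"wx":0,"wy":0,"wz":0,"claw":1},{"x":0,"y":0,"z":0.06,"wx":0,"wy":0,"wz":0,"claw":1},{"x":0,"y":0,"z":0,"wx":0,"wy":0,"wz":0,"claw":1},{"x":0,"y":0,"z":0,"wx":0,"wy":0,"wz":0,"claw":1}]'
```

```text
clock: 14.4
ee_pos: [0.6067, -0.2619, 0.0582]
ee_rot: [-0.0, 0.013, 1.0, 0.0]
ft_force: [-2.1, 1.8, 3.8]
width: 0.004
```

```bash
python3 -m inch '[{"x":0,"y":0,"z":0.04,"wx":0,"wy":0,"wz":0,"claw":1},{"x":0,"y":0,"z":0.03,"wx":0,"wy":0,"wz":0,"claw":1},{"x":0,"y":0,"z":0,"wx":0,"wy":0,"wz":0,"claw":1},{"x":0,"y":0,"z":0,"wx":0,"wy":0,"wz":0,"claw":1}]'
```

```text
clock: 14.9
ee_pos: [0.607, -0.262, 0.0563]
ee_rot: [-0.0, 0.013, 1.0, -0.0]
ft_force: [-6.5, 2.8, 13.6]
width: 0.005
```

At 13.6 N and z = 0.0563 the button is on its bottom stop. Lifting straight up and away.

```bash
python3 -m inch '[{"x":0,"y":0,"z":-0.1,"wx":0,"wy":0,"wz":0,"claw":1},{"x":0,"y":0,"z":-0.3,"wx":0,"wy":0,"wz":0,"claw":1},{"x":0,"y":0,"z":-0.6,"wx":0,"wy":0,"wz":0,"claw":1},{"x":0,"y":0,"z":-0.7,"wx":0,"wy":0,"wz":0,"claw":1},{"x":0,"y":0,"z":-0.7,"wx":0,"wy":0,"wz":0,"claw":1},{"x":0,"y":0,"z":-0.6,"wx":0,"wy":0,"wz":0,"claw":1},{"x":0,"y":-0.7,"z":-0.3,"wx":0,"wy":0,"wz":0,"claw":1},{"x":0,"y":-0.7,"z":0,"wx":0,"wy":0,"wz":0,"claw":1},{"x":0.2,"y":-0.6,"z":0,"wx":0,"wy":0,"wz":0,"claw":1},{"x":0.2,"y":-0.5,"z":0,"wx":0,"wy":0,"wz":0,"claw":1},{"x":0,"y":0,"z":0,"wx":0,"wy":0,"wz":0,"claw":1},{"x":0,"y":0,"z":0,"wx":0,"wy":0,"wz":0,"claw":1}]'
python3 - <<'E'
from disc import *
from ang import ang
s=grab_frame('scene')[:,:,::-1].copy(); t=grab_frame('top')[:,:,::-1].copy()
cv2.imwrite('pics/sA.png',s); cv2.imwrite('pics/tA.png',t)
out=np.zeros((600,800,3),np.uint8)
a=cv2.resize(s[110:200,200:320],(400,300),interpolation=cv2.INTER_CUBIC); b=cv2.resize(s[180:270,300:420],(400,300),interpolation=cv2.INTER_CUBIC)
c=cv2.resize(t[130:280,160:360],(400,300),interpolation=cv2.INTER_CUBIC); d=cv2.resize(t[130:280,340:540],(400,300),interpolation=cv2.INTER_CUBIC)
out[:300,:400]=a;out[:300,400:]=b;out[300:,:400]=c;out[300:,400:]=d; cv2.imwrite('pics/A.png',out)
E
```

```text
clock: 16.4
ee_pos: [0.5836, -0.3859, 0.2193]
ee_rot: [-0.0, 0.013, 1.0, 0.001]
ft_force: [-0.1, 0.4, 0.4]
width: 0.011
```

View pics/A.png

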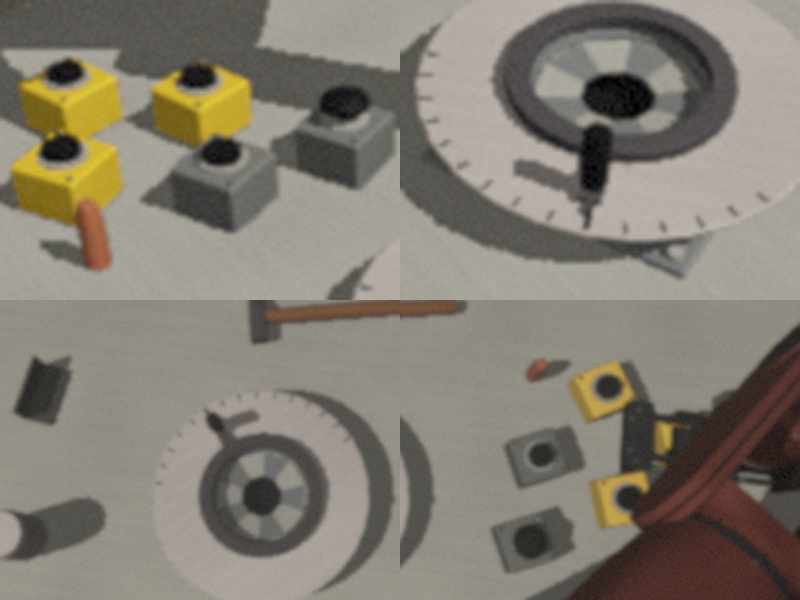

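The pointer covers the long mark in both views. The start button is up, the stop is untouched, the bystanders are in place and the hand is clear. One numeric check before handing in.

Run:
```python
from disc import *
from ang import ang
s=cv2.imread('pics/sA.png');t=cv2.imread('pics/tA.png')
for n,im,box,kb in(('scene',s,(290,155,150,110),(347,212,22,32,(358,226))),('top',t,(225,165,135,135),(256,178,22,22,(267,190)))):
    f,e,c,_=disc(n,im,box); b=blob(n,im,*kb[:4],60,kb[4])[0]; z=.084 if n=='scene' else .095
    p=ray(n,*b[1],z); print(n,c.round(4),b[1].round(1),p.round(4),'knob deg',np.degrees(np.arctan2(p[1]-c[1],p[0]-c[0])).round(2))
    a,v=prof(n,im,c,.143,.150); d=cv2.blur(v.reshape(1,-1),(30,1))[0]-v; i=np.argmax(np.where(abs(a-40)<6,d,0)); w=slice(i-5,i+6); dd=np.clip(d[w],0,None); print('mark',(a[w]*dd).sum()/dd.sum())
```

```text
scene [0.5158 0.0723] [357.4 226.5] [0.6049 0.1431 0.084 ] knob deg 38.49
mark 39.729597990299695
top [0.5147 0.0688] [267.5 191.3] [0.6013 0.1415 0.095 ] knob deg 40.0
mark 40.504356357448565
```

```bash
python3 -c "
from station import *
print(job_done())"
```

```text
the job is handed in; nothing more can be done
None
```

The lever's pointer is on the long mark and the start button has been pressed and released. I handed the job in at about 16.5 s, and no verdict is reported.

- **Lever:** I pushed the side of the knob about 51° anticlockwise with the shut fingertips. Force readings at the stops between pushes were about 4 N or less. The last pictures put the knob 0.5° (top view) to 1.2° (scene view) short of the mark, within the 2.9° allowed. The two views differ by about 1°.
- **Start button:** I pressed it to its bottom stop, with the tip at z = 0.0563 m and 13.6 N upward, then lifted clear. It looks up again in the last pictures.
- **Stop button and loose things:** I did not approach the stop button. The tin was only partly in the last close-up crops; it and the others I could see looked unmoved by eye. I made no numeric check of their positions.
- **Hand:** It ended clear of everything, with the wrist force near zero.

**What went wrong on the way:** the first approach to the start button ran joint 6 into its range limit at hover height. That left the tool tilted about 2.7° and about 33 mm off target. I turned the wrist back 40°, levelled it and re-centred before pressing. The two views placed the button a few millimetres apart, so I pressed at their average.

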